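Click the filter carrier into the lamp dock

TASK

Lay the aluminium filter carrier flat in the flared mouth of the filter dock, round nose towards the grey housing, and slide it in past the sprung catch until the catch clicks in behind its shoulders and keeps it from coming back out; then let go. How deep the catch sits differs from dock to dock, so push gently by feel and do not ram the carrier against the end stop, and leave the other things on the desk where they are.

Things in the scene. Friction and masses are not known exactly. Their poses are not given: they have to be found in the camera images.
- carrier: Filter carrier: loose bare-aluminium slider, 0.2 kg (varies), lying flat, 12 mm thick, 110 mm long. Origin: underside, centre of its wide plate; +x to the rounded nose, z up. Wide plate: x -35 to 35 mm, 40 mm wide, nose corners rounded 10 mm, round glass window on top. At x = -35 mm square shoulders, where it narrows to a tail 20 mm wide (x -75 to -35 mm) that bears an upright grip fin.
- fin (a point): Middle of the carrier's upright grip fin, axes as the carrier's. Fin: 26 mm long in x (its flat rear face, good for pushing, is 13 mm behind this point), 14 mm thick in y (grip its two sides), 40 mm tall, its top 20 mm above this point, which is 32 mm above the carrier's underside and 62 mm behind its origin.
- dock: Filter dock, fixed: dark base plate, aluminium channel running into a grey housing. Origin: on the desk under the centre of the channel's mouth; +x = way in, z up. Floor 6 mm above the origin, flat from x = -95 mm (open apron, base plate 110 mm wide). Flared side walls, tops 22 mm above the desk, narrow from 61 mm apart at x = -45 mm to 43 mm at x = 0, where the straight channel begins.
- channel (a point): Middle of the straight channel, on its floor; dock axes. It runs 37.5 mm either way, 43 mm wide inside (carrier plate 40). Its two side lips reach 3 mm inwards, 13.5 to 17.5 mm above the floor, and hold the plate down: the carrier slides in from the mouth and cannot be dropped in from above; its fin stands up between the lips.
- home (a point): Point on the channel floor, dock axes: the carrier's origin lies here when held home, give or take 12 mm along x: catch and end buffer are clamped together somewhere in that range. Over the last 16 mm before the click the sprung buffer makes the push rise to 8 to 15 N with friction; it drops a little at the click. 3 mm on is a hard stop: press it with under 18 N. Let go before the click, it is not held.
- housing (a point): Middle of the top of the dock's grey housing, dock axes: 110 mm long (from 55 mm before this point to 55 mm beyond), 110 mm wide, top 95 mm above the desk, with a round lens on it, 44 mm wide and 16 mm tall. The channel goes on inside it, closed above; catch, buffer and stop belong to the dock.
- catch (a joint): The sprung catch (pawl): a small steel arm hinged beside the channel at its +y side, its tip pointing inwards. Value in rad: 0 = sprung fully in (tip 7 mm into the channel, also once it has clicked in behind the carrier's shoulders); about 0.11 to 0.25 while the carrier's plate passes and holds it aside.
- objective: bystander: a small stepped steel microscope objective, 33 mm diameter, 50 mm tall, standing; origin under its centre
- oil_bottle: bystander: a small amber bottle with a black cap, 34 mm diameter, 75 mm tall, standing; origin under its centre
- lens_ring: bystander: a dark metal ring, 52 mm outside diameter, 10 mm tall, lying flat; origin under its centre
- screwdriver: bystander: a screwdriver 150 mm long lying along its own x axis
- slide_box: bystander: a white plastic box 90 x 90 x 34 mm; origin under its centre
- phone: bystander: a black phone 150 x 72 x 9 mm lying flat; origin under its centre

How it is judged:
By the outcome, as a careful person would: the job done as asked, in the order asked, and still so for the second after the job is handed in, with the robot touching nothing.
It also fails if it takes over 58 s, if anything falls off the work surface, if the arm or the gripper's body presses on something with over 40 N, if the wrist force passes 120 N, or if a joint passes its speed limit or range.

ROBOT

A 7-joint arm with a two-finger parallel gripper is mounted at the origin on the work surface. World frame = base frame: x ahead of the robot, y to its left, z up, the work surface at z = 0. Lengths are in m, angles in rad, forces in N, time in s.
With the tool pointing down it reaches from about 0.425 to 0.975 m from the base axis. Payload 16.7 kg.
Tool frame: the origin (TCP) lies on the centre line of the jaws, within the pads' length; the fingertips stand 17 mm ahead of it and the grasp point (between the pads) lies 2 mm behind it (arm.finger_overhang is the distance from the TCP to the fingertips, in m); x points along the fingers, y is the direction in which the jaws open and shut, and the axes are right-handed (so a half turn about x gives the same grasp; the last joint's range is limited). The gripper opens to 85 mm and grips with 20 to 120 N. Pads are 22 mm wide; open, the fingers measure 114 mm over their backs; the gripper's body (76 mm by 85 mm) begins 54 mm behind the grasp point. The pads swing forward as they close: fully open they stand 13 mm farther back than shut.
Start: joints at [-1.361, 0.426, 0.074, 1.606, -0.034, 1.111, -0.067], TCP at [0.238, 0.632, 0.248] pointing down, gripper open.
Joint ranges: [-2.85, 2.85], [-0.5, 2.14], [-1.23, 1.37], [0.21, 2.46], [-1.02, 4.16], [0.16, 2.05], [-2.73, 2.73]. Speed limits (rad/s): [1.89, 1.89, 2.39, 2.39, 3.01, 3.01, 3.01].

INTERFACE

Orientations are given as a 3x3 rotation matrix whose columns are the frame's x, y, z axes.
In Python, from cell import arm, optics, job gives the robot as it stands.
- The arm moves only by the tool move_arm, never from a script. Its arguments are lists of equal length, an entry for each row: "hand": the opening in per cent of the stroke, from 0 (shut) to 100 (fully open); "translation": the shift along the world's x, y, z in cm, a list of three; "rot": the turn, a rotation vector about the world's x, y, z in rad, a list of three. A call has 1 to 12 rows; each row is the pose to reach, as a shift and turn from the pose commanded when the call began; what a row does not reach only later rows make up. A row lasts 1/12 s, in which the tool goes at most 41.7 mm and 7.16 degrees, less where a joint would pass 70% of its speed; a pose out of reach is approached as far as the arm can. A call with a gripper value outside its range is refused whole. The fingers move at their own pace and stop on an object; the grip force is fixed at half the most. Time passes only in rows, so rows that repeat a pose let the fingers close. It gives the time, the measured TCP pose, the force and the opening at its end, in the units of the state.
- arm.get_obs(): the state, without advancing time (a new reading comes with each control period).
- optics.camera(name): name is "scene" or "top" or "wrist"; returns a dict with "frame" (384x512x3 uint8, red, green, blue), "vertical_fov" (degrees; the focal length in pixels is half the picture's height over the tangent of half this angle, whatever the lens; pixels are square), "cx", "cy" (the principal point, pixels), "eye" and "attitude" of the camera in the world. Camera axes: x right, y down, z forward; pixel columns grow to the right and rows downward; lengths in m; the calibration is good to about 2 mm. A picture is of the moment at which its call begins. There is no depth.
- job.close_job(): hands the job in, once; it reports no verdict.
The state is a dict: "time": time; "qpos": joint angles; "qd": joint speeds; "tau": joint torques, N m; "position": TCP position; "ee_rot": TCP orientation; "contact_force": force on the tool from outside, world axes, zero at the start; "moment": the same for the moment, N m; "gripper_width": finger opening in m.
Only numpy, scipy, OpenCV 4.12 (cv2) and the standard library are available. Lean on these libraries where they do the work, as an engineer would, in place of code of your own. Each camera call takes 0.05 s, during which the arm holds its last target.

## Working session

There is one attempt and no reset: what is moved stays moved. The work goes in short steps, Python scripts to look and compute and a tool call to move; the robot and the scene stay as the last step left them, time stands still between calls to the robot, and variables do not carry over. Pictures are saved under pics/ and viewed, and the job is handed in when it is done.

Besides the shell and the picture viewer there is one more tool, called after ">>>" in YAML: its name, and indented under it one key for each argument. move_arm: Moves the arm, as the interface text tells. Its arguments: {"type":"object","properties":{"hand":{"type":"array"},"translation":{"type":"array"},"rot":{"type":"array"}},"required":["hand","translation","rot"]}

```bash
ls; mkdir -p pics; cat > h.py <<'E'
import numpy as np, cv2
from cell import arm, optics, job
def shot(n,f):
    c=optics.camera(n); cv2.imwrite('pics/'+f,cv2.cvtColor(c['frame'],cv2.COLOR_RGB2BGR)); return c
def ray(c,u,v):
    f=192/np.tan(np.radians(c['vertical_fov'])/2)
    d=np.array(c['attitude'])@np.array([(u-c['cx'])/f,(v-c['cy'])/f,1.]); return np.array(c['eye']),d
def onz(c,u,v,z):
    e,d=ray(c,u,v); return e+d*(z-e[2])/d[2]
def proj(c,p):
    f=192/np.tan(np.radians(c['vertical_fov'])/2)
    q=np.array(c['attitude']).T@(np.array(p)-np.array(c['eye'])); return c['cx']+f*q[0]/q[2],c['cy']+f*q[1]/q[2]
E
python3 - <<'E'
from h import *
import pickle
d={n:shot(n,n+'0.png') for n in ['scene','top','wrist']}
pickle.dump(d,open('c0.pkl','wb'))
for n,c in d.items(): print(n,c['vertical_fov'],c['cx'],c['cy'],c['eye'],c['attitude'])
print(arm.get_obs(), arm.finger_overhang)
E
```

```text
pics
scene 51.446383716168654 257.4642215470429 192.1244099895792 [ 1.44008306 -0.20625249  0.84938667] [[ 0.18239034  0.66315505 -0.72591952]
 [ 0.98308969 -0.1106969   0.14587961]
 [ 0.01638376 -0.74025102 -0.67213093]]
top 54.54566907237886 256.0998014421408 197.34659839818798 [ 0.53619518 -0.01074205  1.31853681] [[ 3.97214965e-03 -9.97887817e-01  6.48392412e-02]
 [-9.99992003e-01 -3.93370116e-03  7.20634895e-04]
 [-4.64054583e-04 -6.48415851e-02 -9.97895462e-01]]
wrist 70.69799267478088 255.21356934746535 189.03371681292964 [0.16993624 0.65606028 0.37331846] [[ 0.35217554  0.89763243  0.26500644]
 [ 0.93593228 -0.33722484 -0.10153906]
 [-0.001778    0.28378765 -0.9588855 ]]
{'time': 0.15, 'qpos': array([-1.36051377,  0.42658424,  0.07387846,  1.60642983, -0.03410509,
        1.11079749, -0.06707415]), 'qd': array([-2.10877787e-04, -1.00341380e-03,  2.23443427e-03, -8.99728106e-04,
       -8.83850451e-05, -1.63463195e-03, -1.24149798e-04]), 'tau': array([ 4.85266792e-03, -9.50319242e+01,  3.76387730e+00, -4.63759124e+01,
        1.93894497e-02,  7.86989724e-03,  1.12439418e-04]), 'position': array([0.23757786, 0.63150505, 0.24778817]), 'ee_rot': array([[-2.75911866e-04,  3.52096569e-01,  9.35963637e-01],
       [-9.18594352e-04,  9.35963188e-01, -3.52096671e-01],
       [-9.99999540e-01, -9.56918560e-04,  6.51905698e-05]]), 'contact_force': array([-0.41747888,  0.23313666, -0.44095048]), 'moment': array([-0.00833469,  0.00107012,  0.01908208]), 'gripper_width': 0.0854664002941794} 0.017
```

View pics/scene0.png

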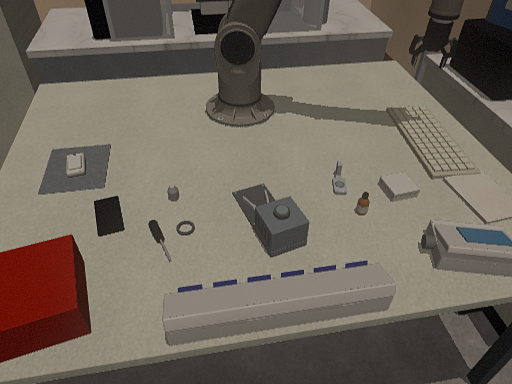

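View pics/top0.png

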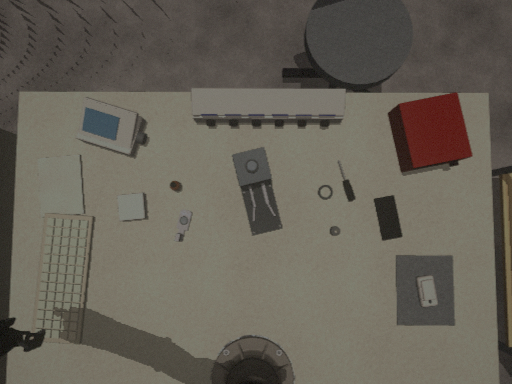

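View pics/wrist0.png

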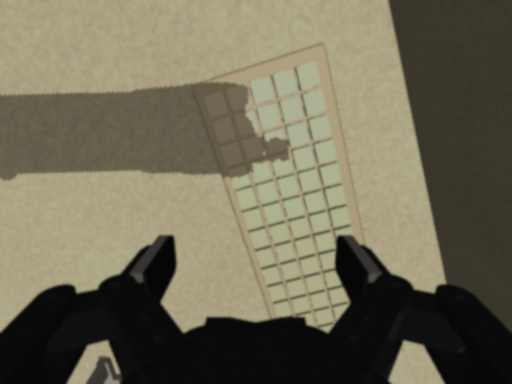

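The scene and top views show the carrier at top pixel (183,222), the dock around (257,190) with its mouth towards the robot, and the bottle and slide box near the carrier. I'll enlarge them.

```bash
python3 - <<'E'
from h import *
a=cv2.imread('pics/top0.png')
x=cv2.resize(a[195:250,160:220],None,fx=10,fy=10,interpolation=cv2.INTER_CUBIC)
cv2.imwrite('pics/t_car.png',x)
x=cv2.resize(a[140:240,220:300],None,fx=6,fy=6,interpolation=cv2.INTER_CUBIC)
cv2.imwrite('pics/t_dock.png',x)
s=cv2.imread('pics/scene0.png')
x=cv2.resize(s[155:260,225:375],None,fx=5,fy=5,interpolation=cv2.INTER_CUBIC)
cv2.imwrite('pics/s_z.png',x)
E
```

```text
(no output)
```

View pics/t_car.png

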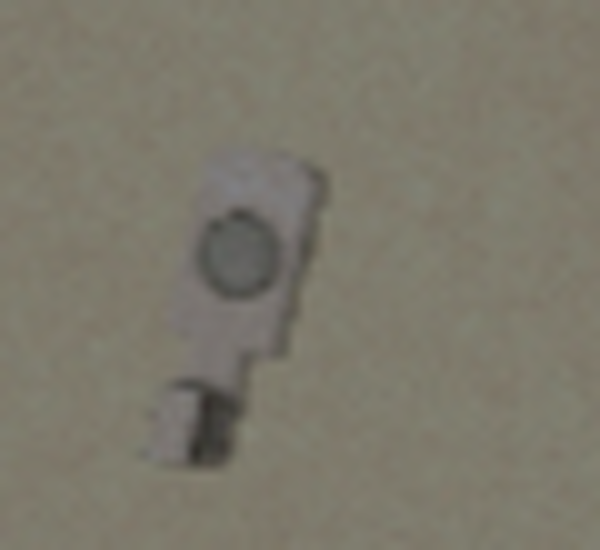

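View pics/t_dock.png

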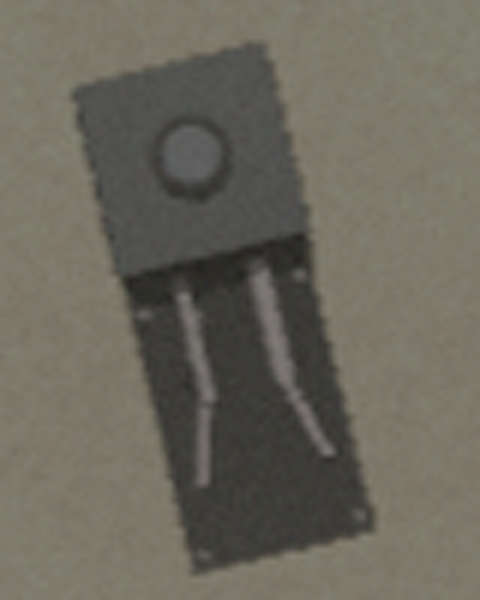

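View pics/s_z.png

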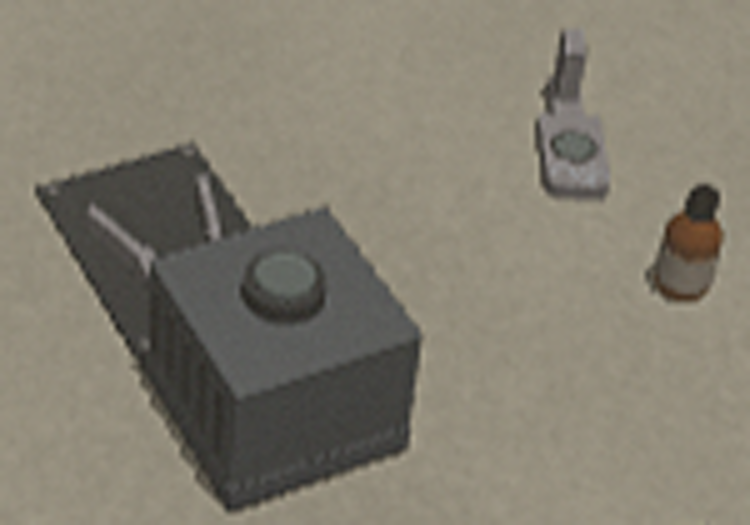

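The carrier's nose points up in the top image, with its window at crop (239,254) and fin top at (178,425). The dock's front base corners are at crop (195,572) and (372,527), and the housing top corners are also clear. Now I'll turn these into positions.

```bash
python3 - <<'E'
from h import *
import pickle
d=pickle.load(open('c0.pkl','rb')); t=d['top']; s=d['scene']
T=lambda x,y,k,x0,y0,c,z: onz(c,x0+(x+.5)/k-.5,y0+(y+.5)/k-.5,z)
tc=lambda x,y,z:T(x,y,10,160,195,t,z)
td=lambda x,y,z:T(x,y,6,220,140,t,z)
sz=lambda x,y,z:T(x,y,5,225,155,s,z)
np.set_printoptions(precision=4,suppress=True)
w=tc(239,254,.012); f=tc(177,425,.052); ws=sz(574,146,.012); fs=sz(572,35,.052)
print('win',w,ws,'fin',f,fs)
for a,b in((w,f),(ws,fs)):
  v=(a-b)[:2]; print(np.linalg.norm(v),np.degrees(np.arctan2(v[1],v[0])))
H=[td(*p,.095) for p in((75,95),(265,42),(312,235),(122,278))]; print('house',np.array(H),np.mean(H,0))
fr=[td(*p,.006) for p in((195,572),(372,527))]; print('front',fr)
l=[td(*p,.022) for p in((203,487),(209,400),(184,292),(331,455),(288,385),(260,268))]; print('walls',np.array(l))
Hs=[sz(*p,.095) for p in((152,262),(325,210),(420,338),(238,398))];print('houseS',np.array(Hs),np.mean(Hs,0))
frs=[sz(*p,.006) for p in((38,187),(193,146))]; print(frs)
for Hh in (H,Hs):
  pass
c=np.mean(H,0); m=np.mean(fr,0); v=(c-m)[:2]; print('axis',np.degrees(np.arctan2(v[1],v[0])),np.linalg.norm(v))
c=np.mean(Hs,0); m=np.mean(frs,0); v=(c-m)[:2]; print('axisS',np.degrees(np.arctan2(v[1],v[0])),np.linalg.norm(v))
E
```

```text
win [0.5408 0.2443 0.012 ] [0.5399 0.2428 0.012 ] fin [0.4828 0.2565 0.052 ] [0.4768 0.2569 0.052 ]
0.05926775665864151 -11.897627815366574
0.0646415892414897 -12.59207098825633
house [[ 0.7547  0.0703  0.095 ]
 [ 0.7848 -0.0346  0.095 ]
 [ 0.6774 -0.0608  0.095 ]
 [ 0.6533  0.0437  0.095 ]] [0.7176 0.0047 0.095 ]
front [array([0.4893, 0.0038, 0.006 ]), array([ 0.516 , -0.0997,  0.006 ])]
walls [[ 0.5389 -0.0008  0.022 ]
 [ 0.5893 -0.0041  0.022 ]
 [ 0.6522  0.0108  0.022 ]
 [ 0.5577 -0.0749  0.022 ]
 [ 0.5982 -0.0499  0.022 ]
 [ 0.6664 -0.0335  0.022 ]]
houseS [[ 0.6831 -0.06    0.095 ]
 [ 0.6583  0.0425  0.095 ]
 [ 0.762   0.0678  0.095 ]
 [ 0.7868 -0.0346  0.095 ]] [0.7226 0.0039 0.095 ]
[array([ 0.5155, -0.1015,  0.006 ]), array([0.493 , 0.0023, 0.006 ])]
axis 13.766113260800177 0.22126676826666428
axisS 13.765233236270486 0.22474439366959492
```

Both views agree:
- **Carrier:** origin about (0.540, 0.244), yaw about -12.2°.
- **Fin:** about (0.480, 0.257).
- **Dock:** mouth about (0.595, -0.0265), axis 13.8°.

I'll move above the fin.

>>> move_arm:
  hand: [100,100,100,100,100,100,100,100,100,100,100,100]
  translation:
    - [1,-1.5,-0.5]
    - [3,-4.5,-1.2]
    - [5.3,-8.2,-2.1]
    - [7.6,-11.8,-3]
    - [10,-15.5,-4]
    - [12.4,-19.2,-5]
    - [14.8,-22.9,-6]
    - [17.2,-26.6,-7]
    - [19.6,-30.3,-8]
    - [21.8,-33.8,-9]
    - [23.5,-36.3,-9.6]
    - [24.2,-37.4,-9.8]
  rot:
    - [0,0,0.01]
    - [0,0,0.02]
    - [0,0,0.03]
    - [0,0,0.045]
    - [0,0,0.06]
    - [0,0,0.075]
    - [0,0,0.09]
    - [0,0,0.105]
    - [0,0,0.12]
    - [0,0,0.135]
    - [0,0,0.147]
    - [0,0,0.147]

```text
time: 1.15
position: [0.4812, 0.2535, 0.1494]
ee_rot: [[-0.0, 0.213, 0.977], [-0.002, 0.977, -0.213], [-1.0, -0.002, 0.0]]
contact_force: [0.2, -0.7, 0.3]
gripper_width: 0.0854
```

```bash
python3 - <<'E'
from h import *
np.set_printoptions(precision=4,suppress=True)
c=shot('wrist','w1.png'); o=arm.get_obs(); print(o['time'],o['position'],o['ee_rot'],o['contact_force'])
print('fin top proj',proj(c,(.480,.257,.052)),'win',proj(c,(.5404,.2436,.012)))
E
```

```text
1.2 [0.483  0.2499 0.149 ] [[-0.      0.2178  0.976 ]
 [-0.0031  0.976  -0.2178]
 [-1.     -0.0031  0.0007]] [ 2.3855 -6.6461 -1.2632]
fin top proj (np.float64(260.29999144757846), np.float64(193.72163459626913)) win (np.float64(259.2061073959962), np.float64(237.63981373145793))
```

View pics/w1.png

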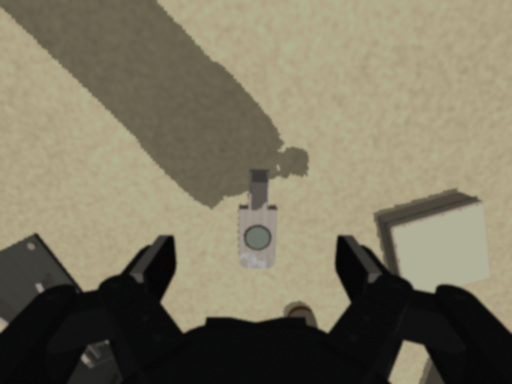

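The wrist view shows the carrier between the jaws, window at (257,237), where predicted. The fin's appearance needs checking, so I'll zoom in after settling.

```bash
python3 - <<'E'
from h import *
np.set_printoptions(precision=4,suppress=True)
c=shot('wrist','w2.png'); o=arm.get_obs(); print(o['time'],o['position'],o['ee_rot'],o['contact_force'],c['eye'],c['attitude'])
a=cv2.imread('pics/w2.png'); cv2.imwrite('pics/w2z.png',cv2.resize(a[150:290,190:330],None,fx=4.2,fy=4.2,interpolation=cv2.INTER_CUBIC))
t=np.radians(-12.2);R=np.array([[np.cos(t),-np.sin(t)],[np.sin(t),np.cos(t)]])
for n,p in dict(win=(0,0,.012),noseC=(.035,0,.012),shR=(-.035,-.02,.012),shL=(-.035,.02,.012),ft=(-.049,0,.052),rt=(-.075,0,.052),rb=(-.075,0,.012)).items():
  q=R@np.array(p[:2])+(.5404,.2436); u=proj(c,(*q,p[2])); print(n,np.array(u),(np.array(u)-(190,150))*4.2)
E
```

```text
1.25 [0.4817 0.2527 0.1495] [[-0.0004  0.2176  0.976 ]
 [-0.0023  0.976  -0.2176]
 [-1.     -0.0023  0.0001]] [0.091  0.61   0.1074] [0.4124 0.2651 0.2746] [[ 0.2179  0.9359  0.2767]
 [ 0.976  -0.2079 -0.0652]
 [-0.0035  0.2843 -0.9587]]
win [262.5518 235.5272] [304.7176 359.2142]
noseC [262.5196 264.4023] [304.5821 480.4896]
shR [243.1626 204.6893] [223.2831 229.6952]
shL [282.0248 204.4908] [386.5044 228.8615]
ft [263.6383 205.0275] [309.2808 231.1154]
rt [263.7046 176.0694] [309.5594 109.4917]
rb [262.629  166.4132] [305.0419  68.9353]
```

View pics/w2z.png

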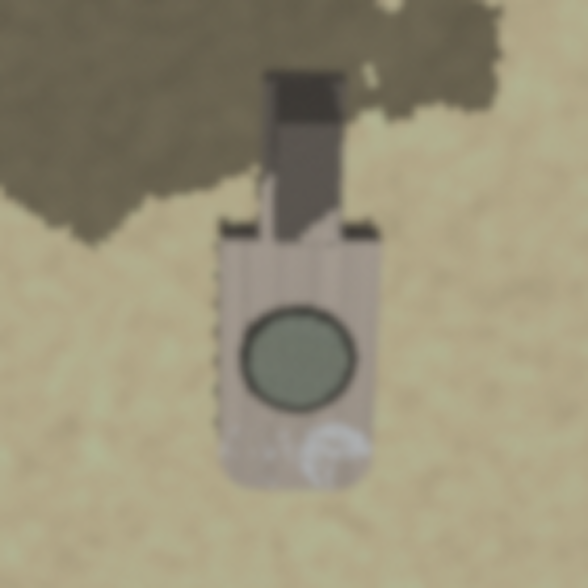

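The settled view matches the prediction within about 2 mm: window at crop (299,358), fin top centred at u=309. Now I'll descend and grip.

>>> move_arm:
  hand: [100,100,100,100,100,100]
  translation:
    - [0.1,0,-1.5]
    - [0.1,0,-4]
    - [0.1,0,-6.5]
    - [0.1,0,-9]
    - [0.1,0,-10.5]
    - [0.1,0,-10.5]
  rot:
    - [0,0,0]
    - [0,0,0]
    - [0,0,0]
    - [0,0,0]
    - [0,0,0]
    - [0,0,0]

```text
time: 1.75
position: [0.4788, 0.2573, 0.0424]
ee_rot: [[-0.004, 0.211, 0.978], [-0.003, 0.978, -0.211], [-1.0, -0.003, -0.003]]
contact_force: [-1.3, 0.3, -0.1]
gripper_width: 0.0853
```

```bash
python3 - <<'E'
from h import *
np.set_printoptions(precision=4,suppress=True)
c=shot('scene','s3.png'); o=arm.get_obs(); print(o['time'],o['position'],o['ee_rot'],o['contact_force'])
a=cv2.imread('pics/s3.png'); cv2.imwrite('pics/s3z.png',cv2.resize(a[110:220,280:400],None,fx=5,fy=5,interpolation=cv2.INTER_CUBIC))
E
```

```text
1.8 [0.4797 0.2576 0.0441] [[-0.0025  0.2108  0.9775]
 [-0.0017  0.9775 -0.2108]
 [-1.     -0.0022 -0.0021]] [-0.4235  0.1683  0.2002]
```

View pics/s3z.png

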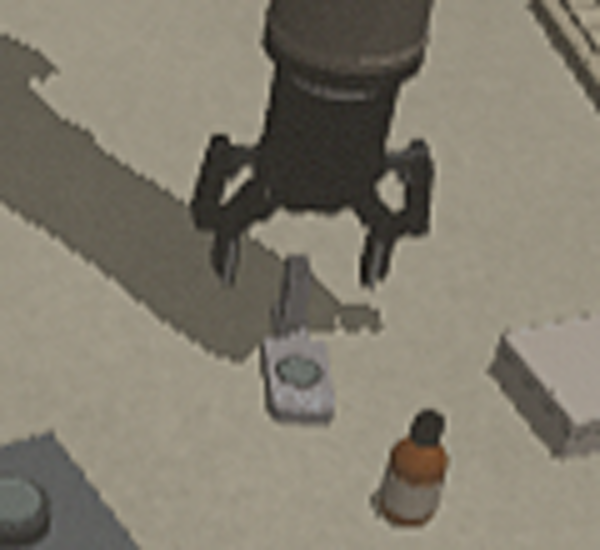

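The fin at crop (297,265) is centred between the fingers (228 and 373). I'll lower 4 mm and close.

>>> move_arm:
  hand: [100,100,60,30,5,0,0,0,0,0,0,0]
  translation:
    - [0.1,0,-0.2]
    - [0.1,0,-0.4]
    - [0.1,0,-0.4]
    - [0.1,0,-0.4]
    - [0.1,0,-0.4]
    - [0.1,0,-0.4]
    - [0.1,0,-0.4]
    - [0.1,0,-0.4]
    - [0.1,0,-0.4]
    - [0.1,0,-0.4]
    - [0.1,0,-0.4]
    - [0.1,0,-0.4]
  rot:
    - [0,0,0]
    - [0,0,0]
    - [0,0,0]
    - [0,0,0]
    - [0,0,0]
    - [0,0,0]
    - [0,0,0]
    - [0,0,0]
    - [0,0,0]
    - [0,0,0]
    - [0,0,0]
    - [0,0,0]

```text
time: 2.8
position: [0.4818, 0.2578, 0.0415]
ee_rot: [[0.0, 0.211, 0.977], [0.0, 0.977, -0.211], [-1.0, 0.0, 0.0]]
contact_force: [-1.9, 0.0, 6.6]
gripper_width: 0.0129
```

Gripped. I'll lift straight up and check.

>>> move_arm:
  hand: [0,0,0,0,0,0]
  translation:
    - [0,0,0.8]
    - [0,0,2.5]
    - [0,0,4.5]
    - [0,0,6]
    - [0,0,6.5]
    - [0,0,6.5]
  rot:
    - [0,0,0]
    - [0,0,0]
    - [0,0,0]
    - [0,0,0]
    - [0,0,0]
    - [0,0,0]

```text
time: 3.3
position: [0.4822, 0.2581, 0.1076]
ee_rot: [[0.002, 0.211, 0.977], [0.001, 0.977, -0.211], [-1.0, 0.002, 0.001]]
contact_force: [0.8, -0.2, -1.2]
gripper_width: 0.0127
```

```bash
python3 - <<'E'
from h import *
np.set_printoptions(precision=4,suppress=True)
c=shot('wrist','w4.png');o=arm.get_obs(); print(o['time'],o['position'],o['contact_force'],o['moment'])
c=shot('scene','s4.png'); o=arm.get_obs(); print(o['time'],o['position'],o['contact_force'],o['moment'],o['gripper_width'])
a=cv2.imread('pics/s4.png'); cv2.imwrite('pics/s4z.png',cv2.resize(a[90:210,280:400],None,fx=5,fy=5,interpolation=cv2.INTER_CUBIC))
E
```

```text
3.35 [0.4817 0.2579 0.1065] [-0.1023 -0.5246 -1.2896] [ 0.0006  0.038  -0.0479]
3.4 [0.4814 0.2577 0.1059] [-0.2546 -0.0204 -2.0793] [-0.0039 -0.0028  0.0347] 0.012874249346809292
```

View pics/s4z.png

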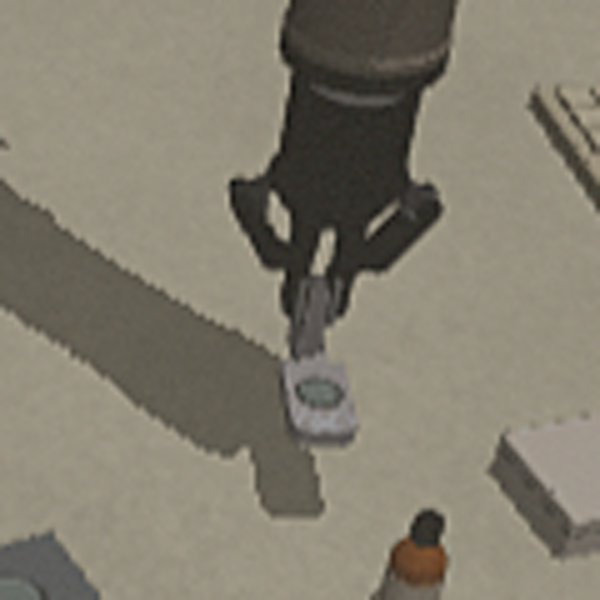

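View pics/w4.png

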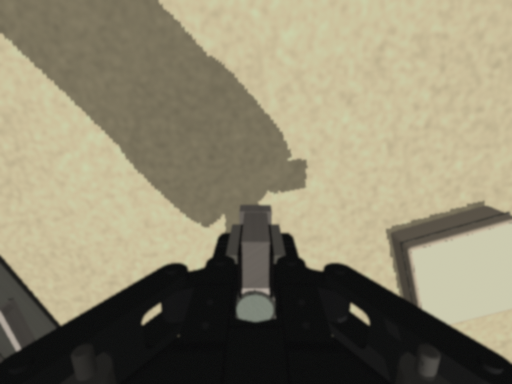

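The carrier is held straight and level (scene crop window at (320,393); wrist fin top about (256,208)). I'll work out its position relative to the TCP.

```bash
python3 - <<'E'
from h import *
np.set_printoptions(precision=4,suppress=True)
c=optics.camera('top');cv2.imwrite('pics/t5.png',cv2.cvtColor(c['frame'],cv2.COLOR_RGB2BGR))
s=optics.camera('scene'); o=arm.get_obs(); print(o['position'],o['time'])
a=cv2.imread('pics/t5.png'); cv2.imwrite('pics/t5z.png',cv2.resize(a[180:260,150:230],None,fx=7,fy=7,interpolation=cv2.INTER_CUBIC))
p=onz(s,280+(320.5)/5-.5,90+393.5/5-.5,.077); print(p); 
t=np.radians(-12.2); v=p[:2]-o['position'][:2]; R=np.array([[np.cos(t),-np.sin(t)],[np.sin(t),np.cos(t)]]); print('win in tool-carrier axes',R.T@v)
E
```

```text
[0.4811 0.2574 0.1053] 3.5
[0.5413 0.2454 0.077 ]
win in tool-carrier axes [0.0613 0.001 ]
```

View pics/t5z.png

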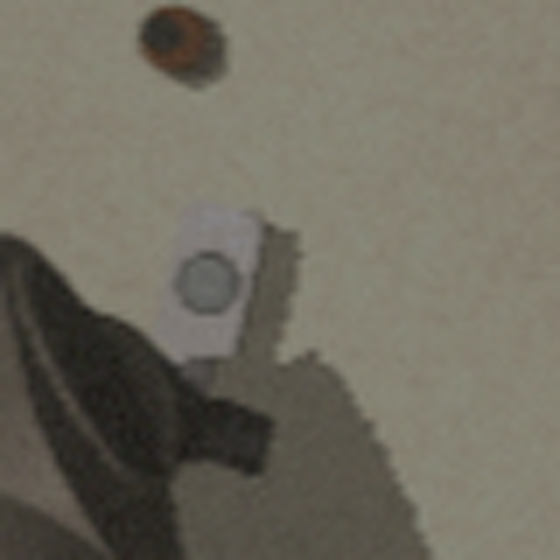

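The window is 61.3 mm ahead of the TCP with the yaw aligned, as expected. I'll carry it to above the dock mouth and turn 0.453 rad.

>>> move_arm:
  hand: [0,0,0,0,0,0,0,0,0,0,0,0]
  translation:
    - [0,-1,0]
    - [0,-3,0]
    - [0,-6,0]
    - [0,-9.5,0]
    - [0,-13,0]
    - [0,-16.5,0]
    - [0,-20,0]
    - [0,-23.5,0]
    - [0,-26.5,0]
    - [0,-29,0]
    - [0,-30.7,0]
    - [0,-31.2,0]
  rot:
    - [0,0,0.015]
    - [0,0,0.045]
    - [0,0,0.085]
    - [0,0,0.135]
    - [0,0,0.185]
    - [0,0,0.24]
    - [0,0,0.29]
    - [0,0,0.34]
    - [0,0,0.385]
    - [0,0,0.425]
    - [0,0,0.447]
    - [0,0,0.453]

```text
time: 4.5
position: [0.4809, -0.0574, 0.1056]
ee_rot: [[-0.001, -0.236, 0.972], [-0.001, 0.972, 0.236], [-1.0, -0.001, -0.002]]
contact_force: [0.0, 0.4, -1.1]
gripper_width: 0.013
```

>>> move_arm:
  hand: [0,0,0]
  translation:
    - [0,0,-1]
    - [0,0,-2]
    - [0,0,-2]
  rot:
    - [0,0,0]
    - [0,0,0]
    - [0,0,0]

```text
time: 4.75
position: [0.4805, -0.0529, 0.0838]
ee_rot: [[-0.003, -0.239, 0.971], [0.0, 0.971, 0.239], [-1.0, 0.001, -0.003]]
contact_force: [-1.1, -0.3, -2.4]
gripper_width: 0.0131
```

```bash
python3 - <<'E'
from h import *
np.set_printoptions(precision=4,suppress=True)
c=shot('top','t6.png');s=shot('scene','s6.png'); o=arm.get_obs(); print(o['position'],o['time'],o['ee_rot'],o['contact_force'])
a=cv2.imread('pics/t6.png'); cv2.imwrite('pics/t6z.png',cv2.resize(a[140:260,205:305],None,fx=5,fy=5,interpolation=cv2.INTER_CUBIC))
a=cv2.imread('pics/s6.png'); cv2.imwrite('pics/s6z.png',cv2.resize(a[120:260,205:325],None,fx=4.2,fy=4.2,interpolation=cv2.INTER_CUBIC))
E
```

```text
[ 0.4811 -0.0531  0.0853] 4.85 [[-0.0021 -0.2393  0.971 ]
 [ 0.      0.971   0.2393]
 [-1.      0.0005 -0.0021]] [-1.143  -0.0685 -1.2439]
```

View pics/t6z.png

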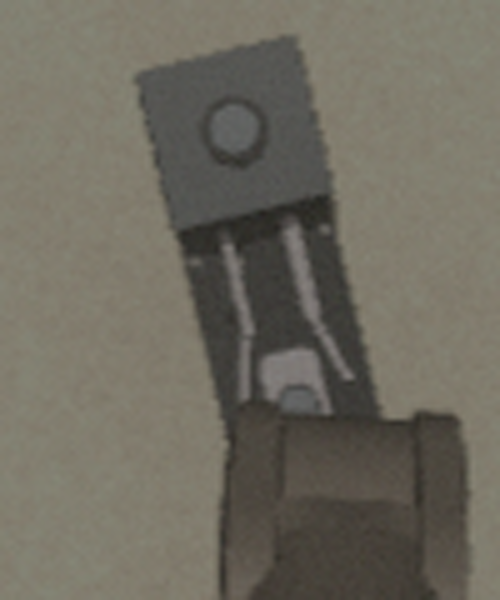

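View pics/s6z.png

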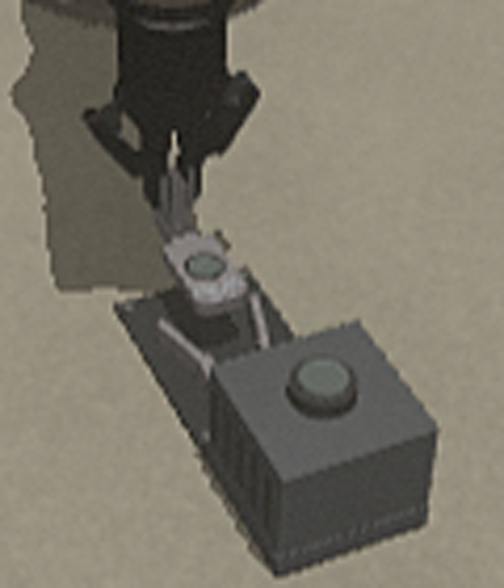

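The nose hangs above the flare at top crop (262–320,350), window about (299,398). I'll compute the lateral offset against the walls in the same view.

```bash
python3 - <<'E'
from h import *
np.set_printoptions(precision=4,suppress=True)
c=optics.camera('top'); s=optics.camera('scene');print(arm.get_obs()['position'])
m=np.array([.595,-.0265]); t=np.radians(13.77); R=np.array([[np.cos(t),-np.sin(t)],[np.sin(t),np.cos(t)]])
D=lambda x,y,z:R.T@(onz(c,205+(x+.5)/5-.5,140+(y+.5)/5-.5,z)[:2]-m)
S=lambda x,y,z:R.T@(onz(s,205+(x+.5)/4.2-.5,120+(y+.5)/4.2-.5,z)[:2]-m)
for p in ((262,380),(322,370),(299,398)): print('carrier',p,D(*p,.057))
for p in ((244,403),(250,332),(228,240),(349,379),(316,325),(291,225)): print('wall',p,D(*p,.022))
for p in ((137,75),(295,38),(330,195),(181,231)): print('housing',D(*p,.095))
print('S win',S(206,265,.057),'wall',S(163,322,.022),S(255,295,.022),S(210,370,.022),'house',S(213,372,.095),S(360,322,.095),S(436,430,.095),S(284,478,.095))
E
```

```text
[ 0.4817 -0.0534  0.0861]
carrier (262, 380) [-0.0344  0.0222]
carrier (322, 370) [-0.0374 -0.0189]
carrier (299, 398) [-0.0521  0.0007]
wall (244, 403) [-0.0465  0.0379]
wall (250, 332) [0.0005 0.0223]
wall (228, 240) [0.0667 0.0222]
wall (349, 379) [-0.0474 -0.037 ]
wall (316, 325) [-0.0055 -0.0235]
wall (291, 225) [ 0.0666 -0.0231]
housing [0.1809 0.0557]
housing [ 0.1805 -0.0521]
housing [ 0.0732 -0.0499]
housing [0.073  0.0514]
S win [-0.0556  0.0019] wall [-0.0469 -0.0357] [-0.0471  0.0382] [ 0.0121 -0.0246] house [ 0.0821 -0.0546] [0.0776 0.0544] [0.1838 0.0517] [ 0.1821 -0.0523]
```

The carrier sits about 0.8 mm to +y of the dock centre. I'll correct that while lowering to just above the floor.

>>> move_arm:
  hand: [0,0,0,0,0,0,0,0]
  translation:
    - [0,-0.1,-0.8]
    - [0,-0.1,-2]
    - [0,-0.1,-3]
    - [0,-0.1,-3.5]
    - [0,-0.1,-3.7]
    - [0,-0.1,-3.8]
    - [0,-0.1,-3.85]
    - [0,-0.1,-3.85]
  rot:
    - [0,0,0]
    - [0,0,0]
    - [0,0,0]
    - [0,0,0]
    - [0,0,0]
    - [0,0,0]
    - [0,0,0]
    - [0,0,0]

```text
time: 5.62
position: [0.4819, -0.0553, 0.048]
ee_rot: [[0.0, -0.238, 0.971], [-0.0, 0.971, 0.238], [-1.0, -0.0, 0.0]]
contact_force: [-0.4, -0.1, -1.1]
gripper_width: 0.0132
```

```bash
python3 - <<'E'
from h import *
np.set_printoptions(precision=4,suppress=True)
s=shot('scene','s7.png'); o=arm.get_obs(); print(o['position'],o['time'],o['contact_force'],o['moment'])
a=cv2.imread('pics/s7.png'); cv2.imwrite('pics/s7z.png',cv2.resize(a[120:260,205:325],None,fx=4.2,fy=4.2,interpolation=cv2.INTER_CUBIC))
E
```

```text
[ 0.4819 -0.0553  0.0481] 5.6667 [-0.1386 -0.1513 -0.9284] [-0.0622  0.1228  0.0442]
```

View pics/s7z.png

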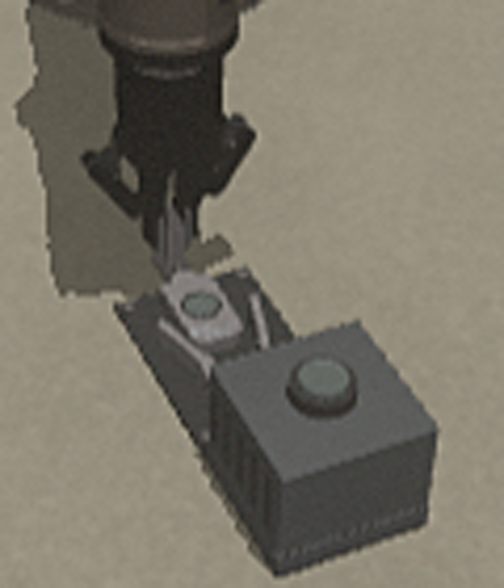

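The carrier hangs just above the floor inside the flare. I'll lower 1 mm by feel.

>>> move_arm:
  hand: [0,0,0]
  translation:
    - [0,0,-0.05]
    - [0,0,-0.1]
    - [0,0,-0.1]
  rot:
    - [0,0,0]
    - [0,0,0]
    - [0,0,0]

```text
time: 5.92
position: [0.482, -0.0553, 0.0474]
ee_rot: [[0.001, -0.238, 0.971], [0.0, 0.971, 0.238], [-1.0, -0.0, 0.001]]
contact_force: [-3.3, 0.4, 8.8]
gripper_width: 0.0132
```

It is on the floor (+8.8 N). I'll ease up 0.4 mm and slide forward along the dock axis in small steps.

>>> move_arm:
  hand: [0,0,0,0,0,0,0,0]
  translation:
    - [0,0,0.04]
    - [0.29,0.07,0.04]
    - [0.68,0.17,0.04]
    - [1.17,0.29,0.04]
    - [1.55,0.38,0.04]
    - [1.84,0.45,0.04]
    - [1.94,0.48,0.04]
    - [1.94,0.48,0.04]
  rot:
    - [0,0,0]
    - [0,0,0]
    - [0,0,0]
    - [0,0,0]
    - [0,0,0]
    - [0,0,0]
    - [0,0,0]
    - [0,0,0]

```text
time: 6.58
position: [0.5021, -0.0503, 0.0475]
ee_rot: [[0.001, -0.238, 0.971], [-0.0, 0.971, 0.238], [-1.0, -0.0, 0.001]]
contact_force: [0.3, 0.2, 5.6]
gripper_width: 0.0129
```

>>> move_arm:
  hand: [0,0,0,0,0,0]
  translation:
    - [0.2,0.05,0]
    - [0.49,0.12,0]
    - [0.78,0.19,0]
    - [1.07,0.26,0]
    - [1.17,0.29,0]
    - [1.17,0.29,0]
  rot:
    - [0,0,0]
    - [0,0,0]
    - [0,0,0]
    - [0,0,0]
    - [0,0,0]
    - [0,0,0]

```text
time: 7.08
position: [0.5137, -0.0473, 0.0475]
ee_rot: [[0.001, -0.238, 0.971], [0.0, 0.971, 0.238], [-1.0, -0.0, 0.001]]
contact_force: [-0.8, 0.8, 5.7]
gripper_width: 0.0129
```

```bash
python3 - <<'E'
from h import *
np.set_printoptions(precision=4,suppress=True)
c=shot('top','t8.png');s=shot('scene','s8.png'); o=arm.get_obs(); print(o['position'],o['time'],o['contact_force'])
a=cv2.imread('pics/t8.png'); x=cv2.resize(a[160:240,225:305],None,fx=7,fy=7,interpolation=cv2.INTER_CUBIC)
a=cv2.imread('pics/s8.png'); y=cv2.resize(a[120:260,205:325],None,fx=4,fy=4,interpolation=cv2.INTER_CUBIC)
cv2.imwrite('pics/t8z.png',x);cv2.imwrite('pics/s8z.png',y)
E
```

```text
[ 0.5137 -0.0473  0.0475] 7.1833 [0.1897 0.979  5.771 ]
```

View pics/t8z.png

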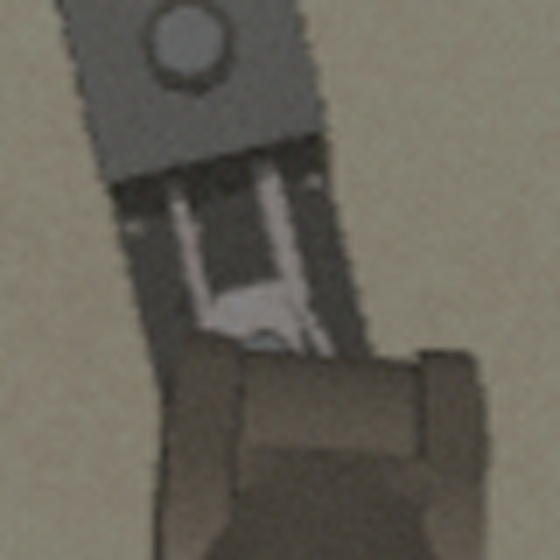

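View pics/s8z.png

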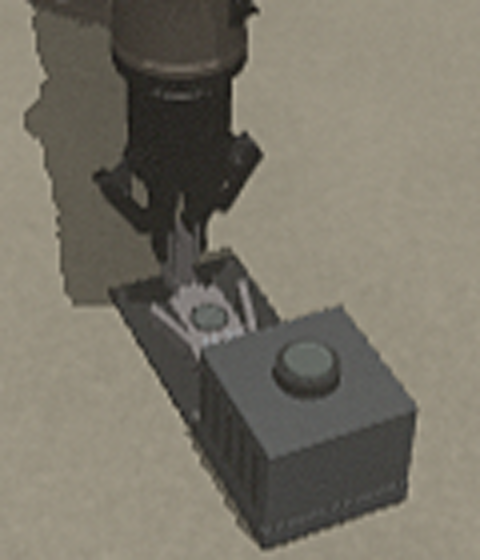

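The nose has entered the straight channel (top crop (255,290)) with almost no side force. I'll keep going gently.

>>> move_arm:
  hand: [0,0,0,0,0,0]
  translation:
    - [0.19,0.05,0.03]
    - [0.58,0.14,0.03]
    - [0.97,0.24,0.03]
    - [1.36,0.33,0.03]
    - [1.46,0.36,0.03]
    - [1.46,0.36,0.03]
  rot:
    - [0,0,0]
    - [0,0,0]
    - [0,0,0]
    - [0,0,0]
    - [0,0,0]
    - [0,0,0]

```text
time: 7.68
position: [0.5281, -0.0437, 0.0475]
ee_rot: [[0.001, -0.238, 0.971], [-0.0, 0.971, 0.238], [-1.0, -0.0, 0.001]]
contact_force: [0.8, 0.8, 1.7]
gripper_width: 0.013
```

>>> move_arm:
  hand: [0,0,0,0,0,0]
  translation:
    - [0.19,0.05,0]
    - [0.58,0.14,0]
    - [0.97,0.24,0]
    - [1.36,0.33,0]
    - [1.46,0.36,0]
    - [1.46,0.36,0]
  rot:
    - [0,0,0]
    - [0,0,0]
    - [0,0,0]
    - [0,0,0]
    - [0,0,0]
    - [0,0,0]

```text
time: 8.18
position: [0.5425, -0.0402, 0.0475]
ee_rot: [[0.001, -0.238, 0.971], [-0.0, 0.971, 0.238], [-1.0, -0.0, 0.001]]
contact_force: [1.0, 0.8, 1.7]
gripper_width: 0.0131
```

>>> move_arm:
  hand: [0,0,0,0,0,0]
  translation:
    - [0.19,0.05,0]
    - [0.58,0.14,0]
    - [0.97,0.24,0]
    - [1.36,0.33,0]
    - [1.46,0.36,0]
    - [1.46,0.36,0]
  rot:
    - [0,0,0]
    - [0,0,0]
    - [0,0,0]
    - [0,0,0]
    - [0,0,0]
    - [0,0,0]

```text
time: 8.68
position: [0.5563, -0.0368, 0.0475]
ee_rot: [[-0.001, -0.238, 0.971], [-0.0, 0.971, 0.238], [-1.0, 0.0, -0.001]]
contact_force: [-3.5, 1.4, 5.6]
gripper_width: 0.013
```

>>> move_arm:
  hand: [0,0,0,0,0,0]
  translation:
    - [0.19,0.05,0]
    - [0.49,0.12,0]
    - [0.68,0.17,0]
    - [0.88,0.21,0]
    - [0.97,0.24,0]
    - [0.97,0.24,0]
  rot:
    - [0,0,0]
    - [0,0,0]
    - [0,0,0]
    - [0,0,0]
    - [0,0,0]
    - [0,0,0]

```text
time: 9.18
position: [0.5659, -0.0344, 0.0475]
ee_rot: [[-0.001, -0.238, 0.971], [-0.0, 0.971, 0.238], [-1.0, 0.0, -0.001]]
contact_force: [-2.3, 0.6, 6.3]
gripper_width: 0.0133
```

>>> move_arm:
  hand: [0,0,0,0,0,0]
  translation:
    - [0.19,0.05,0]
    - [0.49,0.12,0]
    - [0.68,0.17,0]
    - [0.88,0.21,0]
    - [0.97,0.24,0]
    - [0.97,0.24,0]
  rot:
    - [0,0,0]
    - [0,0,0]
    - [0,0,0]
    - [0,0,0]
    - [0,0,0]
    - [0,0,0]

```text
time: 9.68
position: [0.5756, -0.032, 0.0475]
ee_rot: [[-0.001, -0.238, 0.971], [-0.0, 0.971, 0.238], [-1.0, 0.0, -0.001]]
contact_force: [-3.1, 0.7, 6.3]
gripper_width: 0.013
```

The axial force is about 3 N, which fits the catch riding on the plate. The carrier origin is near dock x = 41 mm. I'll continue.

>>> move_arm:
  hand: [0,0,0,0,0,0]
  translation:
    - [0.19,0.05,0.02]
    - [0.49,0.12,0.02]
    - [0.68,0.17,0.02]
    - [0.88,0.21,0.02]
    - [0.97,0.24,0.02]
    - [0.97,0.24,0.02]
  rot:
    - [0,0,0]
    - [0,0,0]
    - [0,0,0]
    - [0,0,0]
    - [0,0,0]
    - [0,0,0]

```text
time: 10.18
position: [0.586, -0.0295, 0.0476]
ee_rot: [[0.0, -0.238, 0.971], [-0.0, 0.971, 0.238], [-1.0, -0.0, 0.0]]
contact_force: [-0.4, 0.6, -0.9]
gripper_width: 0.0127
```

>>> move_arm:
  hand: [0,0,0,0,0]
  translation:
    - [0.1,0.02,0]
    - [0.29,0.07,0]
    - [0.49,0.12,0]
    - [0.49,0.12,0]
    - [0.49,0.12,0]
  rot:
    - [0,0,0]
    - [0,0,0]
    - [0,0,0]
    - [0,0,0]
    - [0,0,0]

```text
time: 10.6
position: [0.591, -0.0282, 0.0477]
ee_rot: [[0.001, -0.238, 0.971], [-0.0, 0.971, 0.238], [-1.0, -0.0, 0.001]]
contact_force: [0.7, 0.7, -3.3]
gripper_width: 0.0129
```

>>> move_arm:
  hand: [0,0,0,0,0]
  translation:
    - [0.1,0.02,0]
    - [0.29,0.07,0]
    - [0.49,0.12,0]
    - [0.49,0.12,0]
    - [0.49,0.12,0]
  rot:
    - [0,0,0]
    - [0,0,0]
    - [0,0,0]
    - [0,0,0]
    - [0,0,0]

```text
time: 11.02
position: [0.5959, -0.027, 0.0477]
ee_rot: [[0.001, -0.238, 0.971], [-0.0, 0.971, 0.238], [-1.0, -0.0, 0.001]]
contact_force: [1.0, 2.5, -3.5]
gripper_width: 0.0128
```

>>> move_arm:
  hand: [0,0,0,0,0]
  translation:
    - [0.1,0.02,0]
    - [0.29,0.07,0]
    - [0.49,0.12,0]
    - [0.49,0.12,0]
    - [0.49,0.12,0]
  rot:
    - [0,0,0]
    - [0,0,0]
    - [0,0,0]
    - [0,0,0]
    - [0,0,0]

```text
time: 11.43
position: [0.6008, -0.0258, 0.0477]
ee_rot: [[0.001, -0.238, 0.971], [-0.0, 0.971, 0.238], [-1.0, -0.0, 0.001]]
contact_force: [0.7, 1.1, -3.6]
gripper_width: 0.0129
```

>>> move_arm:
  hand: [0,0,0,0,0]
  translation:
    - [0.1,0.02,0]
    - [0.29,0.07,0]
    - [0.49,0.12,0]
    - [0.49,0.12,0]
    - [0.49,0.12,0]
  rot:
    - [0,0,0]
    - [0,0,0]
    - [0,0,0]
    - [0,0,0]
    - [0,0,0]

```text
time: 11.85
position: [0.6054, -0.0247, 0.0477]
ee_rot: [[0.0, -0.238, 0.971], [-0.0, 0.971, 0.238], [-1.0, -0.0, 0.0]]
contact_force: [-2.6, 0.6, -2.5]
gripper_width: 0.013
```

```bash
python3 - <<'E'
from h import *
np.set_printoptions(precision=4,suppress=True)
s=shot('scene','s9.png');c=shot('top','t9.png'); o=arm.get_obs(); print(o['position'],o['time'],o['contact_force'])
a=cv2.imread('pics/s9.png'); y=cv2.resize(a[100:260,205:325],None,fx=4,fy=3.7,interpolation=cv2.INTER_CUBIC)
cv2.imwrite('pics/s9z.png',y)
a=cv2.imread('pics/t9.png'); cv2.imwrite('pics/t9z.png',cv2.resize(a[140:240,215:315],None,fx=5,fy=5,interpolation=cv2.INTER_CUBIC))
E
```

```text
[ 0.6054 -0.0247  0.0477] 11.95 [-1.6435  0.8238 -1.8245]
```

View pics/s9z.png

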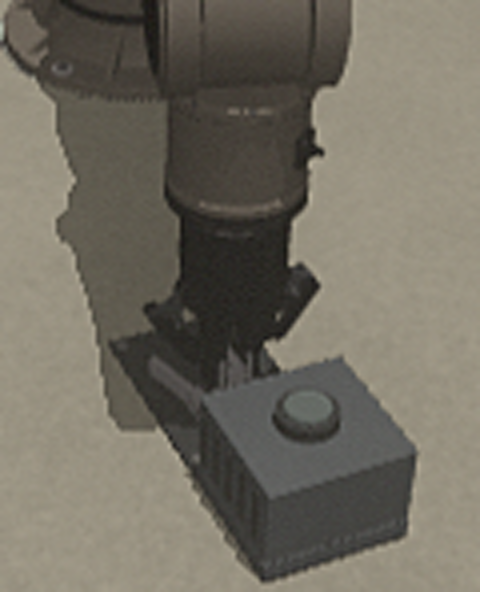

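View pics/t9z.png

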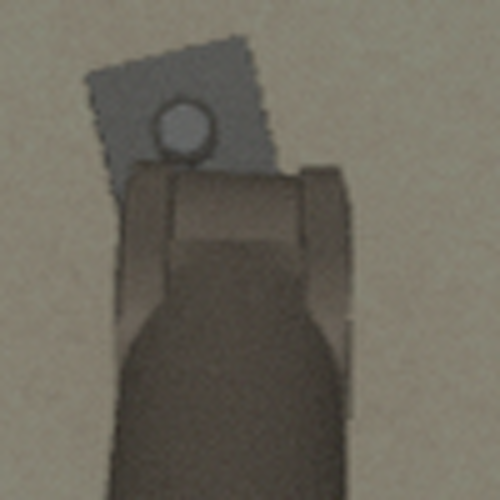

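The gripper clears the housing top by about 9 mm. The origin is at x≈72 mm and resistance is beginning, so I'll use finer steps.

>>> move_arm:
  hand: [0,0,0,0]
  translation:
    - [0.1,0.02,0]
    - [0.2,0.05,0]
    - [0.29,0.07,0]
    - [0.29,0.07,0]
  rot:
    - [0,0,0]
    - [0,0,0]
    - [0,0,0]
    - [0,0,0]

```text
time: 12.28
position: [0.6078, -0.0242, 0.0476]
ee_rot: [[-0.001, -0.238, 0.971], [-0.0, 0.971, 0.238], [-1.0, 0.0, -0.001]]
contact_force: [-4.6, -0.4, -0.3]
gripper_width: 0.0131
```

>>> move_arm:
  hand: [0,0,0,0]
  translation:
    - [0.1,0.02,0]
    - [0.2,0.05,0]
    - [0.29,0.07,0]
    - [0.29,0.07,0]
  rot:
    - [0,0,0]
    - [0,0,0]
    - [0,0,0]
    - [0,0,0]

```text
time: 12.62
position: [0.6106, -0.0235, 0.0476]
ee_rot: [[-0.001, -0.238, 0.971], [-0.0, 0.971, 0.238], [-1.0, 0.0, -0.001]]
contact_force: [-5.5, 0.4, 1.3]
gripper_width: 0.0127
```

>>> move_arm:
  hand: [0,0,0,0]
  translation:
    - [0.1,0.02,0]
    - [0.2,0.05,0]
    - [0.29,0.07,0]
    - [0.29,0.07,0]
  rot:
    - [0,0,0]
    - [0,0,0]
    - [0,0,0]
    - [0,0,0]

```text
time: 12.95
position: [0.6133, -0.0229, 0.0476]
ee_rot: [[-0.002, -0.238, 0.971], [-0.0, 0.971, 0.238], [-1.0, 0.0, -0.002]]
contact_force: [-7.0, 0.7, 2.2]
gripper_width: 0.0133
```

The buffer ramp is clear: it started near TCP x 0.604, so I expect the click near 0.619. Finer still now.

>>> move_arm:
  hand: [0,0,0]
  translation:
    - [0.1,0.02,0]
    - [0.19,0.05,0]
    - [0.19,0.05,0]
  rot:
    - [0,0,0]
    - [0,0,0]
    - [0,0,0]

```text
time: 13.2
position: [0.6151, -0.0224, 0.0476]
ee_rot: [[-0.002, -0.238, 0.971], [-0.0, 0.971, 0.238], [-1.0, 0.0, -0.002]]
contact_force: [-7.4, -0.5, 3.1]
gripper_width: 0.0133
```

>>> move_arm:
  hand: [0,0,0]
  translation:
    - [0.05,0.01,0]
    - [0.1,0.02,0]
    - [0.1,0.02,0]
  rot:
    - [0,0,0]
    - [0,0,0]
    - [0,0,0]

```text
time: 13.45
position: [0.6159, -0.0222, 0.0476]
ee_rot: [[-0.002, -0.238, 0.971], [-0.0, 0.971, 0.238], [-1.0, 0.0, -0.002]]
contact_force: [-8.7, -0.1, 3.7]
gripper_width: 0.013
```

>>> move_arm:
  hand: [0,0,0]
  translation:
    - [0.05,0.01,0]
    - [0.1,0.02,0]
    - [0.1,0.02,0]
  rot:
    - [0,0,0]
    - [0,0,0]
    - [0,0,0]

```text
time: 13.7
position: [0.6168, -0.0221, 0.0476]
ee_rot: [[-0.002, -0.238, 0.971], [-0.0, 0.971, 0.238], [-1.0, 0.0, -0.002]]
contact_force: [-8.9, -0.4, 4.3]
gripper_width: 0.0127
```

>>> move_arm:
  hand: [0,0,0]
  translation:
    - [0.05,0.01,0]
    - [0.1,0.03,0]
    - [0.1,0.03,0]
  rot:
    - [0,0,0]
    - [0,0,0]
    - [0,0,0]

```text
time: 13.95
position: [0.6178, -0.0218, 0.0476]
ee_rot: [[-0.002, -0.238, 0.971], [-0.0, 0.971, 0.238], [-1.0, 0.0, -0.002]]
contact_force: [-9.4, -0.4, 4.5]
gripper_width: 0.0132
```

>>> move_arm:
  hand: [0,0,0]
  translation:
    - [0.05,0.01,0]
    - [0.1,0.02,0]
    - [0.1,0.02,0]
  rot:
    - [0,0,0]
    - [0,0,0]
    - [0,0,0]

```text
time: 14.2
position: [0.6188, -0.0216, 0.0476]
ee_rot: [[-0.002, -0.238, 0.971], [-0.0, 0.971, 0.238], [-1.0, 0.0, -0.002]]
contact_force: [-9.5, 0.3, 5.3]
gripper_width: 0.013
```

>>> move_arm:
  hand: [0,0,0]
  translation:
    - [0.05,0.01,0]
    - [0.1,0.02,0]
    - [0.1,0.02,0]
  rot:
    - [0,0,0]
    - [0,0,0]
    - [0,0,0]

```text
time: 14.45
position: [0.6198, -0.0212, 0.0476]
ee_rot: [[-0.002, -0.238, 0.971], [-0.0, 0.971, 0.238], [-1.0, 0.0, -0.002]]
contact_force: [-9.6, 0.4, 4.1]
gripper_width: 0.0131
```

>>> move_arm:
  hand: [0,0,0]
  translation:
    - [0.05,0.01,0]
    - [0.05,0.01,0]
    - [0.05,0.01,0]
  rot:
    - [0,0,0]
    - [0,0,0]
    - [0,0,0]

```text
time: 14.7
position: [0.6204, -0.021, 0.0476]
ee_rot: [[-0.002, -0.238, 0.971], [-0.0, 0.971, 0.238], [-1.0, 0.0, -0.002]]
contact_force: [-9.2, 0.3, 3.4]
gripper_width: 0.0129
```

>>> move_arm:
  hand: [0,0,0]
  translation:
    - [0.05,0.01,0]
    - [0.05,0.01,0]
    - [0.05,0.01,0]
  rot:
    - [0,0,0]
    - [0,0,0]
    - [0,0,0]

```text
time: 14.95
position: [0.6208, -0.0209, 0.0476]
ee_rot: [[-0.002, -0.238, 0.971], [-0.0, 0.971, 0.238], [-1.0, 0.0, -0.002]]
contact_force: [-9.4, 0.4, 3.4]
gripper_width: 0.0129
```

There was a small force drop around x = 0.6195, about where I expected the click. I'll test it with a gentle backward pull.

>>> move_arm:
  hand: [0,0,0]
  translation:
    - [-0.05,-0.01,0]
    - [-0.1,-0.02,0]
    - [-0.1,-0.02,0]
  rot:
    - [0,0,0]
    - [0,0,0]
    - [0,0,0]

```text
time: 15.2
position: [0.6202, -0.0211, 0.0476]
ee_rot: [[-0.001, -0.238, 0.971], [0.0, 0.971, 0.238], [-1.0, 0.0, -0.001]]
contact_force: [-6.9, 0.6, 1.8]
gripper_width: 0.013
```

>>> move_arm:
  hand: [0,0,0]
  translation:
    - [-0.05,-0.01,0]
    - [-0.1,-0.02,0]
    - [-0.1,-0.02,0]
  rot:
    - [0,0,0]
    - [0,0,0]
    - [0,0,0]

```text
time: 15.45
position: [0.6192, -0.0212, 0.0476]
ee_rot: [[-0.001, -0.238, 0.971], [0.0, 0.971, 0.238], [-1.0, 0.0, -0.001]]
contact_force: [-7.3, 0.6, 2.4]
gripper_width: 0.0127
```

>>> move_arm:
  hand: [0,0,0]
  translation:
    - [-0.05,-0.01,0]
    - [-0.05,-0.01,0]
    - [-0.05,-0.01,0]
  rot:
    - [0,0,0]
    - [0,0,0]
    - [0,0,0]

```text
time: 15.7
position: [0.6187, -0.0214, 0.0476]
ee_rot: [[-0.001, -0.238, 0.971], [-0.0, 0.971, 0.238], [-1.0, 0.0, -0.001]]
contact_force: [-6.1, 1.7, 0.7]
gripper_width: 0.0132
```

>>> move_arm:
  hand: [0,0,0]
  translation:
    - [-0.05,-0.01,0]
    - [-0.05,-0.01,0]
    - [-0.05,-0.01,0]
  rot:
    - [0,0,0]
    - [0,0,0]
    - [0,0,0]

```text
time: 15.95
position: [0.6184, -0.0214, 0.0476]
ee_rot: [[-0.001, -0.238, 0.971], [0.0, 0.971, 0.238], [-1.0, 0.0, -0.001]]
contact_force: [-6.5, 0.6, 0.2]
gripper_width: 0.0131
```

>>> move_arm:
  hand: [0,0,0]
  translation:
    - [-0.05,-0.01,0]
    - [-0.05,-0.01,0]
    - [-0.05,-0.01,0]
  rot:
    - [0,0,0]
    - [0,0,0]
    - [0,0,0]

```text
time: 16.2
position: [0.6183, -0.0214, 0.0477]
ee_rot: [[-0.0, -0.238, 0.971], [0.0, 0.971, 0.238], [-1.0, 0.0, -0.0]]
contact_force: [-2.3, 2.7, -1.0]
gripper_width: 0.0132
```

The position has stopped following the command, so the catch is taking the load. I'll pull 1 mm more to confirm.

>>> move_arm:
  hand: [0,0,0,0]
  translation:
    - [-0.05,-0.01,0]
    - [-0.1,-0.02,0]
    - [-0.1,-0.02,0]
    - [-0.1,-0.02,0]
  rot:
    - [0,0,0]
    - [0,0,0]
    - [0,0,0]
    - [0,0,0]

```text
time: 16.53
position: [0.618, -0.0215, 0.0478]
ee_rot: [[0.001, -0.238, 0.971], [0.0, 0.971, 0.238], [-1.0, -0.0, 0.001]]
contact_force: [4.2, 3.3, -4.8]
gripper_width: 0.0129
```

```bash
python3 -c "
from h import *
o=arm.get_obs(); print(o['position'],o['contact_force'],o['time'])"
```

```text
[ 0.61801924 -0.02146411  0.04784687] [ 4.19456026  3.29078344 -4.81891647] 16.5333
```

The catch holds: the pull went from -7 N to +5 N with almost no motion. I'll relax the pull, open, and lift away.

>>> move_arm:
  hand: [0,0,20,45,45,45,45,45,45,45]
  translation:
    - [0.1,0.02,0]
    - [0.15,0.04,0]
    - [0.15,0.04,0]
    - [0.15,0.04,0]
    - [0.15,0.04,0]
    - [0.15,0.04,0]
    - [0.15,0.04,0]
    - [0.15,0.04,0]
    - [0.15,0.04,0]
    - [0.15,0.04,0]
  rot:
    - [0,0,0]
    - [0,0,0]
    - [0,0,0]
    - [0,0,0]
    - [0,0,0]
    - [0,0,0]
    - [0,0,0]
    - [0,0,0]
    - [0,0,0]
    - [0,0,0]

```text
time: 17.37
position: [0.6189, -0.0214, 0.0477]
ee_rot: [[0.0, -0.238, 0.971], [-0.0, 0.971, 0.238], [-1.0, -0.0, 0.0]]
contact_force: [0.2, 0.5, -0.1]
gripper_width: 0.0385
```

>>> move_arm:
  hand: [45,45,45,45,45,45,45,45,45,45,45,45]
  translation:
    - [0,0,0.5]
    - [0,0,2]
    - [0,0,4.5]
    - [0,0,7]
    - [0,0,9.5]
    - [-1,1,11.5]
    - [-3,4,13]
    - [-5,8,14]
    - [-6,12,14.5]
    - [-6,15.5,15]
    - [-6,18,15]
    - [-6,18,15]
  rot:
    - [0,0,0]
    - [0,0,0]
    - [0,0,0]
    - [0,0,0]
    - [0,0,0]
    - [0,0,0]
    - [0,0,0]
    - [0,0,0]
    - [0,0,0]
    - [0,0,0]
    - [0,0,0]
    - [0,0,0]

```text
time: 18.37
position: [0.5581, 0.1653, 0.1986]
ee_rot: [[0.001, -0.245, 0.97], [0.003, 0.97, 0.245], [-1.0, 0.002, 0.002]]
contact_force: [-0.1, -0.2, -0.6]
gripper_width: 0.038
```

```bash
python3 - <<'E'
from h import *
np.set_printoptions(precision=4,suppress=True)
optics.camera('top');c=shot('top','t10.png');s=shot('scene','s10.png'); o=arm.get_obs(); print(o['position'],o['time'],o['contact_force'],o['gripper_width'])
a=cv2.imread('pics/t10.png'); cv2.imwrite('pics/t10z.png',cv2.resize(a[140:240,220:300],None,fx=6,fy=6,interpolation=cv2.INTER_CUBIC))
E
```

```text
[0.5588 0.1583 0.1979] 18.5167 [ 1.0454 -0.1755 -0.573 ] 0.03858892713114268
```

View pics/t10z.png

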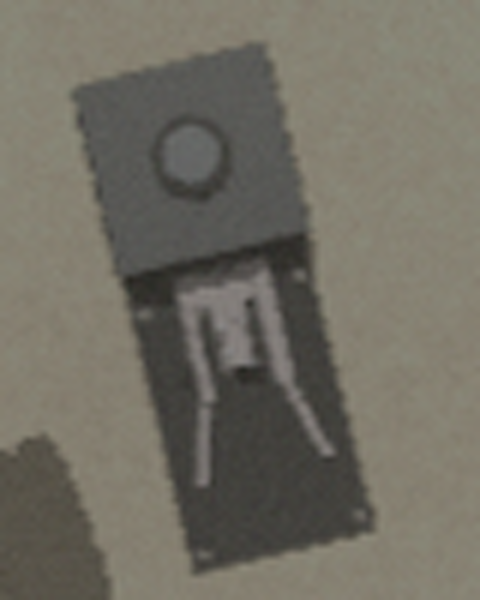

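View pics/s10.png

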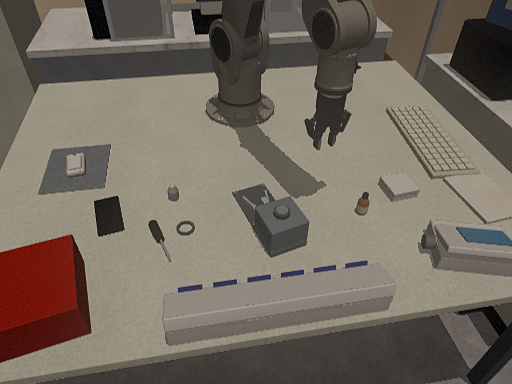

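The carrier is in the channel (shoulders at crop v≈305, fin rear about (238,367)), and the other things look unmoved. One check that the fin hasn't crept back, then I'll hand in.

```bash
python3 - <<'E'
from h import *
np.set_printoptions(precision=4,suppress=True)
c=optics.camera('top'); m=np.array([.595,-.0265]); t=np.radians(13.77); R=np.array([[np.cos(t),-np.sin(t)],[np.sin(t),np.cos(t)]])
D=lambda x,y,z:R.T@(onz(c,220+(x+.5)/6-.5,140+(y+.5)/6-.5,z)[:2]-m)
print('fin rear',D(238,367,.058),'shoulder',D(205,308,.018),D(253,298,.018),'TCP at hold',R.T@(np.array([.618,-.0215])-m))
a=cv2.imread('pics/t0.png') if 0 else cv2.imread('pics/top0.png').astype(int); b=cv2.cvtColor(c['frame'],cv2.COLOR_RGB2BGR).astype(int)
d=(abs(a-b).max(2)>40).astype(np.uint8); n,l,st,ce=cv2.connectedComponentsWithStats(d); print(st[1:][st[1:,4]>8])
E
```

```text
fin rear [0.0127 0.003 ] shoulder [0.0528 0.0128] [ 0.0519 -0.0158] TCP at hold [ 0.0235 -0.0006]
[[ 147  179  109  181 9752]
 [ 252  185   10   16   97]
 [ 222  215    6    7   12]
 [ 226  220    6    5   14]
 [ 232  243    9    8   17]
 [ 226  246    4    5    9]
 [ 238  253    6    5   12]
 [ 244  268    6   10   17]
 [ 244  280    7    8   14]
 [ 256  296    6    6   10]
 [  54  307   13   10   57]
 [  60  307   23   37  482]
 [  82  309   87   66 2766]
 [   5  317   41   36  726]
 [ 247  317    7    3   10]
 [ 257  330    5    4    9]
 [ 260  334    8    5   15]
 [ 223  349    7    7   25]
 [ 165  356    7    4   10]
 [ 168  376   17    8   60]]
```

The fin rear is at dock x ≈ 12.7 mm against an expected 10.5 mm, so it has not crept back. Handing in.

```bash
python3 -c "
from cell import job
print(job.close_job())"
```

```text
the job is handed in; nothing more can be done
None
```

The carrier is in the dock, held by the catch, and I have let go and handed the job in at about 18.6 s of the 58 s. I gripped it by the fin, laid it flat in the flared mouth nose first, and slid it in.

- **Push:** it rose to about 9.5 N over the buffer, with a slight drop near TCP x 0.6195 where I expected the click. I stopped about 1.5 mm past that, without reaching the hard stop.
- **Hold:** on a gentle pull back, the carrier moved about 2.5 mm and then stopped. The force went from -7 N to about +5 N with almost no motion, so the catch is holding it.
- **After letting go:** the top view put the fin's rear at dock x ≈ 12.7 mm, against 10.5 mm expected. That 2 mm gap is within the camera error, and the carrier has not slipped back. The arm is clear and touching nothing.
- **Other things on the desk:** they look unmoved in the scene picture. The picture comparison with the start flagged only the arm and its shadow and the dock and carrier area. The arm's shadow hid the area where the carrier first lay, near the bottle and slide box, so there I relied on the scene picture alone.

The drop in force at the click was small, close to the noise, so the pull test is the main evidence that it latched.

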